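# Fit the nest plate on the gluing jig and load a phase plug

### The job

Set up the gluing jig: take the aluminium nest plate off the sloping green rack and lower it, ring upward, over the jig's two brass pins until it rests flush on the jig's bright seat, and let go of it. Then take the silver phase plug from the wooden block and stand it dome down, stem upright, in the plate's blue ring. Put both parts down rather than dropping them, and leave the black plug and the other things on the table where they are.

Things in the scene. Friction and masses are not known exactly. Their poses are not given: they have to be found in the camera images.
- plate_ring (a point): Centre of the blue ring cup (half-way up) standing on the loose aluminium nest plate. Ring 44 mm high, 44 outside, 34 bore, with flat grip faces 26 wide on its +x and -x sides, 48 apart. Plate 90 (x) by 130 (y) by 8 mm, 0.34 kg, underside 30 mm below this point, top face 22 mm below; z is the ring's axis. Starts on the rack, tilted 25 degrees with it, ring up, x up the slope.
- plate_hole (a point): One of the plate's two 11.8 mm through holes, at its underside: they lie at y = +48 (this one) and -48 mm, x = 0, 30 mm below plate_ring in the plate's own axes. The plate is the same turned half round.
- jig_seat (a point): Centre of the bright steel seat, 80 by 74 mm, raised 2 mm in the middle of the fixed jig's dark base, 110 (x) by 150 (y) mm; seat 20 mm above the table, z up. Two brass pins at y = +48 and -48 mm, x = 0, 10 mm across, 23 mm above the seat, the last 7 mm tapered to 5 mm. The plate's underside rests on this seat, long side along y, either way round; plate_ring is then 30 mm above this point.
- rack: Fixed green rack whose top slopes at 25 degrees, 120 mm up the slope by 150 mm wide (y), origin under its centre on the table, z up; low end at its -x side (roughly towards the robot), with a black rubber pad under the plate and a lip 6 mm high that stops the plate; middle of the slope 60 mm, high end 85 mm above the table.
- silver_plug_stem (a point): Half-way up the white stem of the loose silver phase plug, 0.09 kg, bottom-heavy: an aluminium half-ball of radius 24 mm, round side down, with a stem 16 mm across and 45 mm long on its flat back; z up the stem. This point is 46.5 mm above the dome's bottom, 22.5 above its flat back. Starts upright in the wooden block; seated in the ring it is 61 mm above plate_ring.
- stock: Fixed wooden stock block 160 (x) by 70 (y) by 30 mm high, origin at the centre of its underside, with two round pockets of 34 mm at x = +45 and -45 mm that hold the two plugs, dome down.
- black_plug_stem (a point): Loose all-black plug of the same shape in the other pocket of the block (point half-way up its stem); leave it alone.
- magnet_mid (a point): Loose dark disc magnet lying flat, 72 mm across, 14 mm high (its centre); leave alone.
- screwdriver_grip (a point): Loose screwdriver lying on the table (point on its handle); leave alone.
- glue_mid (a point): Loose white glue bottle with a red cap, 48 mm across, 110 mm high (its centre); leave alone.
- cup_mid (a point): Loose steel cup, 66 mm across, 75 mm high (its centre); leave alone.
- pole_center (a point): Loose brass pole piece, a cylinder 40 mm across and 30 mm high (its centre); leave alone.
Not all that is in view belongs to the job. Leave any purple look-alike of the part that bears plate_ring alone. Leave any pink or turquoise look-alike of the part that bears jig_seat alone.

How it is judged:
On the way:
1. the nest plate lies flush on the jig over both pins, let go of (horizontal distance between plate_ring and jig_seat below 0.003 m and angle between the x axis of plate_ring and the x axis of jig_seat, either way round below 0.04 rad and z of plate_ring in the frame of jig_seat below 0.0318 m and angle between plate_ring's own z axis and vertical below 0.03 rad and contact force between the fingers and nest_plate below 0.05 N and linear speed of nest_plate below 0.02 m/s), for 0.2 s.
At the end, for the whole second after the job is handed in: Plate on both pins: centred within 3 mm, square within 0.04 rad (either way round), level within 0.03 rad, flush within 1.8 mm. Silver plug dome down in its ring: stem centre within 7 mm of the axis, 56 to 65 mm above plate_ring, upright within 0.15 rad. Both released, at rest (all of step 1 and horizontal distance between silver_plug_stem and plate_ring below 0.007 m and angle between silver_plug_stem's own z axis and vertical below 0.15 rad and z of silver_plug_stem in the frame of plate_ring between 0.056 and 0.065 m and linear speed of silver_plug below 0.02 m/s and contact force between the fingers and silver_plug below 0.05 N); the robot touches nothing.
It fails at once if the nest plate is dropped: it moves faster than 0.5 m/s (a free fall of about 13 mm) while the fingers do not touch it (contact force between the fingers and nest_plate below 0.05 N and linear speed of nest_plate above 0.5 m/s).
It fails at once if the silver plug is dropped: it moves faster than 0.5 m/s (a free fall of about 13 mm) while the fingers do not touch it (contact force between the fingers and silver_plug below 0.05 N and linear speed of silver_plug above 0.5 m/s).
It fails at once if the black plug is moved more than 20 mm (distance of black_plug_stem from where it was at the start of the episode above 0.02 m).
It fails at once if another loose thing on the table (magnet, screwdriver, glue bottle, cup, brass pole piece) is moved more than 20 mm (distance of any of magnet_mid, screwdriver_grip, glue_mid, cup_mid, pole_center from where it was at the start of the episode above 0.02 m).
It also fails if it takes over 59 s, if anything falls off the work surface, if the arm or the gripper's body presses on something with over 40 N, if the wrist force passes 120 N, or if a joint passes its speed limit or range.

### The arm

A 6-joint arm with a two-finger parallel gripper is mounted at the origin on the work surface. World frame = base frame: x ahead of the robot, y to its left, z up, the work surface at z = 0. Lengths are in m, angles in rad, forces in N, time in s.
With the tool pointing down it reaches from about 0.375 to 0.9 m from the base axis. Payload 3.1 kg.
Tool frame: the origin (TCP) lies on the centre line of the jaws, within the pads' length; the fingertips stand 8 mm ahead of it and the grasp point (between the pads) lies 11 mm behind it; z points along the fingers, y is the line along which they close (so a half turn about z gives the same grasp; the last joint's range is limited). The gripper opens to 87 mm and grips with 3 to 60 N. Pads are 19 mm wide; open, the fingers measure 117 mm over their backs; the gripper's body (75 mm by 190 mm) begins 51 mm behind the grasp point.
Start: joints at [1.079, 0.527, 1.433, -0, 1.181, -0.178], TCP at [0.192, 0.595, 0.231] pointing down, gripper open.
Joint ranges: [-3.08, 3.08], [-0.75, 2.2], [0.22, 2.44], [-1.43, 4.57], [0, 2.65], [-2.85, 2.85]. Speed limits (rad/s): [2.79, 2.79, 3.14, 3.14, 3.14, 3.14].

### API

Orientations are given as a unit quaternion [x, y, z, w].
In Python, from rig import robot gives the robot as it stands. The module is installed in compiled form; this text tells all that it offers.
- The arm moves only by the tool send_rows, never from a script. Its argument "increments" is one flat list of numbers, 7 for each row, row after row: the turn, a rotation vector about the world's x, y, z in rad, then the shift along the world's x, y, z in cm, then the opening, from 0 (shut) to 1 (fully open). A call has 1 to 20 rows; each row shifts and turns the commanded pose from where the row before left it; what a row does not reach is not made up. A row lasts 1/12 s, in which the tool goes at most 41.7 mm and 7.16 degrees, less where a joint would pass 70% of its speed; a pose out of reach is approached as far as the arm can. A call is refused whole if a number of a shift passes 4.17 or a number of a turn 0.125, either way. A call with a gripper value outside its range is refused whole. The fingers move at their own pace and stop on an object; "newtons" is the grip in N (left out, the last holds). Time passes only in rows, so rows that do not move let the fingers close. It gives the time, the measured TCP pose, the force, the opening and the grip force at its end, in the units of the state.
- robot.get_obs(): the state, without advancing time (a new reading comes with each control period).
- robot.camera(name): name is "scene" or "top" or "wrist"; returns a dict with "image" (480x640x3 uint8, red, green, blue), "range_z" (480x640 float32, m along the optical axis (not along the pixel's ray), 0 where there is no reading), "fx", "fy", "cx", "cy" (pixels), "R" (3x3) and "t" (3): a world point X has camera coordinates R X + t. Camera axes: x right, y down, z forward; pixel columns grow to the right and rows downward; lengths in m; the calibration is good to about 2 mm. A picture is of the moment at which its call begins.
- robot.hand_in(): hands the job in; it is judged then, once.
The state is a dict: "time": time; "q": joint angles; "joint_velocities": joint speeds; "joint_torque": joint torques, N m; "position": TCP position; "tool_rot": TCP orientation; "ft_force": force on the tool from outside, world axes, zero at the start; "moment": the same for the moment, N m; "grip_width": finger opening in m; "grip_force": force on a finger pad.
Only numpy, scipy, OpenCV 4.12 (cv2) and the standard library are available. Lean on these libraries where they do the work, as an engineer would, in place of code of your own. Each camera call takes 0.05 s, during which the arm holds its last target. There are 200 camera calls.

## Working session

There is one attempt and no reset: what is moved stays moved. The work goes in short steps, Python scripts to look and compute and a tool call to move; the robot and the scene stay as the last step left them, time stands still between calls to the robot, and variables do not carry over. Pictures are saved under pics/ and viewed, at most 10 in all, crops included, and the job is handed in when it is done.

Besides the shell and the picture viewer there is one more tool, called after "Request:" as name(argument=value, ...) on one line, values as JSON. send_rows: Moves the arm, as the interface text tells. Its arguments: {"type":"object","properties":{"increments":{"type":"array"},"newtons":{"type":"number"}},"required":["increments"]}

```bash
mkdir -p pics
cat > h.py <<'E'
from rig import robot
import numpy as np, cv2
def cam(n):
    c=robot.camera(n); c['R']=np.array(c['R']); c['t']=np.array(c['t']); return c
def save(c,f): cv2.imwrite('pics/'+f,cv2.cvtColor(c['image'],cv2.COLOR_RGB2BGR))
def cloud(c):
    v,u=np.mgrid[:480,:640]; z=c['range_z']
    P=np.stack([(u-c['cx'])/c['fx']*z,(v-c['cy'])/c['fy']*z,z],-1)
    return (P-c['t'])@c['R']
def ray(c,u,v,h):
    d=c['R'].T@np.array([(u-c['cx'])/c['fx'],(v-c['cy'])/c['fy'],1]); o=-c['R'].T@c['t']
    return o+d*(h-o[2])/d[2]
def proj(c,X):
    p=c['R']@np.array(X)+c['t']; return p[0]/p[2]*c['fx']+c['cx'],p[1]/p[2]*c['fy']+c['cy']
E
python3 - <<'E'
from h import *
for n in('top','scene'):
    c=cam(n); save(c,n+'0.png'); np.savez(n+'0.npz',**c); print(n,-c['R'].T@c['t'],c['fx'],c['R'].round(2).tolist())
print(robot.get_obs())
E
```

```text
top [0.47562806 0.02958804 1.14927844] 484.36604348499816 [[-0.03, -1.0, 0.02], [-1.0, 0.03, -0.07], [0.07, -0.02, -1.0]]
scene [ 1.03291394 -0.45086051  0.90256011] 450.26368070340084 [[0.68, 0.74, -0.0], [0.57, -0.52, -0.63], [-0.47, 0.43, -0.77]]
{'time': 0.1, 'q': array([ 1.07949741e+00,  5.28379958e-01,  1.43373172e+00,  1.23531382e-06,
        1.18138600e+00, -1.78497164e-01]), 'joint_velocities': array([-0.00080092, -0.00257381, -0.00141407,  0.00025205,  0.00015268,
       -0.00040824]), 'joint_torque': array([-5.10446553e-04, -4.40986741e+01, -1.77150249e+01,  6.35060482e-02,
        5.34101960e-02, -3.72834188e-05]), 'position': array([0.19200263, 0.59412875, 0.22967881]), 'tool_rot': array([ 1.55764193e-01,  9.87793809e-01, -8.99404149e-04, -3.13603555e-04]), 'ft_force': array([ 0.01659822, -0.40501112, -0.13748564]), 'moment': array([-0.02149471,  0.0094116 , -0.01073956]), 'grip_force': 0.0, 'grip_width': 0.08672099218498736}
```

View pics/top0.png

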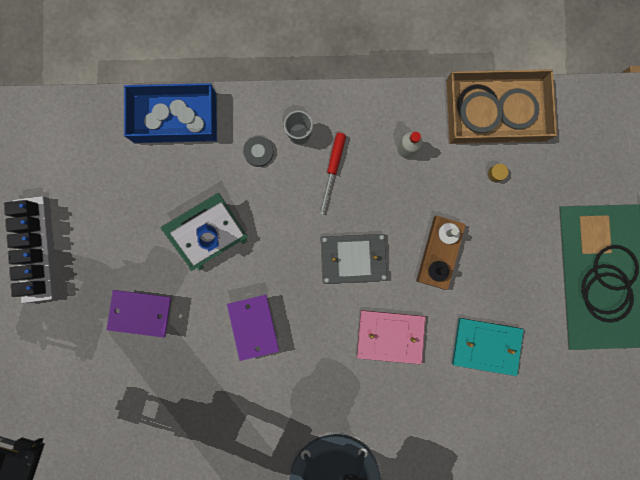

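View pics/scene0.png

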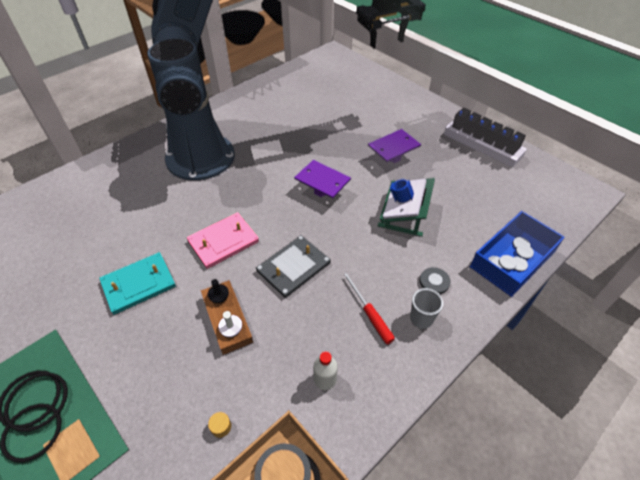

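The top view shows the aluminium plate with its blue ring on the green rack at (207,236). The grey jig with the bright seat is at (355,258), the silver plug at (449,232) and the black plug at (439,270). The purple plates at (140,313) and (254,328), and the pink (392,336) and turquoise (488,346) jigs, are look-alikes. Only the grey jig and the blue-ring plate fit the description.

```bash
cat > meas.py <<'E'
from h import *
for n in('top','scene'):
    c=dict(np.load(n+'0.npz')); P=cloud(c); hsv=cv2.cvtColor(c['image'],cv2.COLOR_RGB2HSV); H,S,V=[hsv[...,i].astype(int) for i in range(3)]
    reg=lambda X,r:np.hypot(P[...,0]-X[0],P[...,1]-X[1])<r
    if n=='top':
        ctr={k:ray(c,*uv,h) for k,uv,h in(('plate',(207,236),.09),('jig',(355,258),.02),('plug',(449,232),.05),('black',(439,270),.05))}
        print(ctr)
    blue=(H>105)&(H<128)&(S>120)&(V>40)&reg(ctr['plate'],.06)
    B=P[blue]; print(n,'blue n',len(B),'mean',B.mean(0),'z',np.percentile(B[:,2],[5,50,95]))
    al=(S<40)&(V>120)&reg(ctr['plate'],.09)&(P[...,2]>.04)&(P[...,2]<.14)
    A=P[al]
    for _ in range(4):
        m=A.mean(0); w=np.linalg.svd(A-m,full_matrices=False)[2][2]; w*=np.sign(w[2]); d=(A-m)@w; A=A[abs(d)<.006]
    up=-np.array([w[0],w[1],0])
    print('plate n',len(A),m,'normal',w,'tilt',np.degrees(np.arccos(w[2])),'upslope az',np.degrees(np.arctan2(up[1],up[0])))
    x=np.cross([0,0,1],w);x/=np.linalg.norm(x); y=np.cross(w,x)
    q=np.stack([(A-m)@x,(A-m)@y],1).astype(np.float32); r=cv2.minAreaRect(q*1000); print('rect',r); cc=m+x*r[0][0]/1e3+y*r[0][1]/1e3
    print('plate top centre',cc,'ring pt',cc+.022*w)
    bx=cv2.boxPoints(r); e=bx[1]-bx[0]; f=bx[2]-bx[1]; L=e if np.hypot(*e)>np.hypot(*f) else f; L=x*L[0]+y*L[1]; print('long dir az',L/np.linalg.norm(L),np.degrees(np.arctan2(L[1],L[0])))
    seat=((S<40)&(V>150)&reg(ctr['jig'],.07)).astype(np.uint8)
    k=max(cv2.findContours(seat,0,1)[0],key=cv2.contourArea)[:,0]
    W=np.array([ray(c,u,v,.02)[:2] for u,v in k],np.float32); print('seat',cv2.minAreaRect(W*1000))
    br=((H>8)&(H<30)&(S>90)&reg(ctr['jig'],.09)).astype(np.uint8)
    _,_,st,ce=cv2.connectedComponentsWithStats(br)
    for s,q in zip(st[1:],ce[1:]):
        if s[4]>8: print('pin',s.tolist(),q,ray(c,*q,.032),np.median(P[int(q[1]),int(q[0])],0))
    white=(S<40)&(V>140)&reg(ctr['plug'],.05)&(P[...,2]>.06); Q=P[white]; print('stem',len(Q),Q.mean(0),np.percentile(Q[:,2],[50,98]))
E
python3 meas.py
python3 -c "
import cv2
a=cv2.imread('pics/top0.png')[180:300,150:480];cv2.imwrite('pics/crop.png',cv2.resize(a,None,fx=2.4,fy=2.4,interpolation=cv2.INTER_CUBIC))"
```

```text
{'plate': array([0.56197497, 0.26615353, 0.09      ]), 'jig': array([ 0.50732755, -0.0616538 ,  0.02      ]), 'plug': array([ 0.56018407, -0.27623375,  0.05      ]), 'black': array([ 0.47416899, -0.24944769,  0.05      ])}
top blue n 315 mean [0.55887557 0.26464927 0.09609226] z [0.07220947 0.09704118 0.11379259]
plate n 1577 [0.57307924 0.27778678 0.06804114] normal [-0.36678868 -0.21367626  0.90543278] tilt 25.11836540834515 upslope az 30.22334886135665
rect ((2.6986541748046875, -7.7597808837890625), (92.63514709472656, 129.98643493652344), 89.75637817382812)
plate top centre [0.56836675 0.27191828 0.0647472 ] ring pt [0.56029739 0.2672174  0.08466672]
long dir az [ 0.50004097 -0.86599987 -0.00180494] -59.99723568781425
seat ((506.9891357421875, -59.339176177978516), (78.17152404785156, 69.73524475097656), 1.2399396896362305)
pin [373, 255, 5, 5, 16] [374.8125 256.9375] [ 0.50822866 -0.10656477  0.032     ] 0.04278746309314699
pin [332, 257, 4, 5, 14] [333.42857143 259.        ] [ 0.5060064  -0.01082314  0.032     ] 0.046051351488987494
stem 35 [ 0.55828308 -0.27613826  0.09144739
[... 234 characters left out ...]
3 upslope az 29.95364260099003
rect ((-16.257339477539062, -9.541755676269531), (133.1086883544922, 95.72994995117188), 0.1586863398551941)
plate top centre [0.57128887 0.26900642 0.06388491] ring pt [0.5632518  0.26437488 0.08383371]
long dir az [ 0.50147317 -0.86517241  0.00116778] -59.902465288441554
seat ((508.39111328125, -58.65821838378906), (81.8319320678711, 74.79326629638672), 1.2790236473083496)
pin [306, 245, 4, 8, 26] [307.30769231 248.92307692] [ 0.50846729 -0.01206214  0.032     ] 0.03600597947585987
pin [276, 268, 4, 8, 23] [277.47826087 271.47826087] [ 0.51132874 -0.1088227   0.032     ] 0.03689314969496174
stem 56 [ 0.56067122 -0.27768895  0.08738098] [0.08972414 0.09259102]
```

View pics/crop.png

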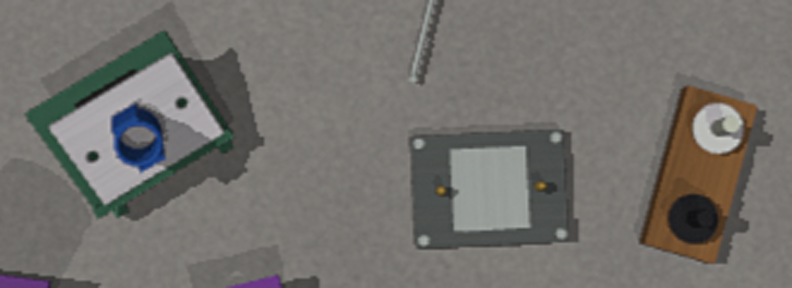

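The crop confirms them: the aluminium plate with ring and two holes at crop (138,135), the dark jig with bright seat and two brass pins at (490,188), the silver plug at (720,128) and the black plug at (692,218). Next is a tilted pre-grasp pose above the ring.

```bash
cat >> h.py <<'E'
from scipy.spatial.transform import Rotation as Rn
def tool(az,tilt=0,taz=None):
    # tool y along azimuth az rising by tilt ; z = into plate
    a=np.radians(az);t=np.radians(tilt)
    y=np.array([np.cos(a)*np.cos(t),np.sin(a)*np.cos(t),np.sin(t)])
    z=np.array([np.cos(a)*np.sin(t),np.sin(a)*np.sin(t),-np.cos(t)])
    return Rn.from_matrix(np.stack([np.cross(y,z),y,z],1))
def delta(p,Rt,n):
    o=robot.get_obs(); rv=(Rt*Rn.from_quat(o['tool_rot']).inv()).as_rotvec(); d=(np.array(p)-o['position'])*100
    print('t',o['time'],'rows',n,'total rv',rv.round(4),'cm',d.round(3),'| per row',(rv/n).round(4),(d/n).round(3))
def tcp(gp,Rt,back=0): # TCP so that grasp point is at gp, backed off
    return np.array(gp)+Rt.as_matrix()[:,2]*(.011-back)
E
python3 - <<'E'
from h import *
Rt=tool(30,25); p=tcp([.562,.266,.085],Rt,.12); print(p); delta(p,Rt,14)
E
```

```text
[0.5221062  0.2429673  0.18378755]
t 0.1 rows 14 total rv [ 0.3482 -0.282  -0.7225] cm [ 33.01  -35.116  -4.589] | per row [ 0.0249 -0.0201 -0.0516] [ 2.358 -2.508 -0.328]
```

Request:
send_rows(increments=[0.025,-0.02,-0.0516,2.36,-2.51,-0.33,1,0.025,-0.02,-0.0516,2.36,-2.51,-0.33,1,0.025,-0.02,-0.0516,2.36,-2.51,-0.33,1,0.025,-0.02,-0.0516,2.36,-2.51,-0.33,1,0.025,-0.02,-0.0516,2.36,-2.51,-0.33,1,0.025,-0.02,-0.0516,2.36,-2.51,-0.33,1,0.025,-0.02,-0.0516,2.36,-2.51,-0.33,1,0.025,-0.02,-0.0516,2.36,-2.51,-0.33,1,0.025,-0.02,-0.0516,2.36,-2.51,-0.33,1,0.025,-0.02,-0.0516,2.36,-2.51,-0.33,1,0.025,-0.02,-0.0516,2.36,-2.51,-0.33,1,0.025,-0.02,-0.0516,2.36,-2.51,-0.33,1,0.025,-0.02,-0.0516,2.36,-2.51,-0.33,1,0.025,-0.02,-0.0516,2.36,-2.51,-0.33,1,0,0,0,0,0,0,1,0,0,0,0,0,0,1,0,0,0,0,0,0,1])

```text
time: 1.52
position: [0.5219, 0.2432, 0.1839]
tool_rot: [0.488, 0.845, 0.188, 0.107]
ft_force: [-0.7, 1.1, 0.8]
grip_width: 0.087
grip_force: 0.0
```

Run:
```python
from h import *
Rt=tool(30,25); delta(tcp([.562,.266,.085],Rt,.12),Rt,1)
c=cam('wrist'); save(c,'w1.png'); np.savez('w1.npz',**c); print(-c['R'].T@c['t'],c['fx'],proj(c,[.562,.266,.085]))
```

```text
t 1.5167 rows 1 total rv [-0.0027 -0.0015 -0.0007] cm [ 0.022 -0.025 -0.007] | per row [-0.0027 -0.0015 -0.0007] [ 0.022 -0.025 -0.007]
[0.43195935 0.26902056 0.32319273] 348.72028580698884 (np.float64(318.3807980805189), np.float64(234.534782359925))
```

View pics/w1.png

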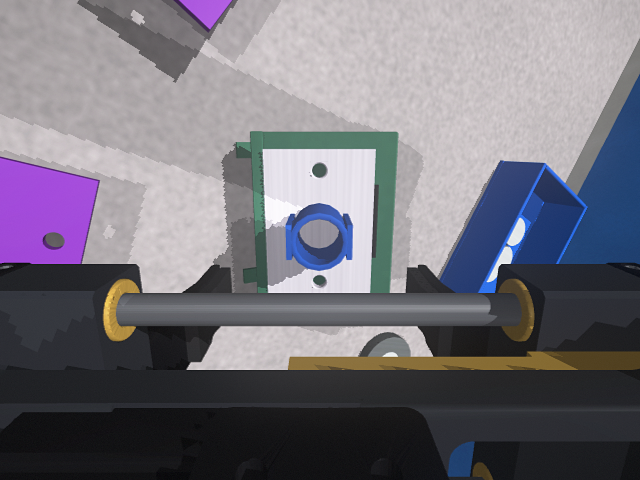

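The wrist view shows the ring centred near (319,238), its grip faces at u=287 and 352 in line with the jaws, and the holes at (319,170) and (319,281). I'll check the lateral offset from the holes and work out the final descent.

Run:
```python
from h import *
c=dict(np.load('w1.npz')); Rt=tool(30,25); M=Rt.as_matrix(); g=np.array([.562,.266,.085]); n=-M[:,2]
P=cloud(c); hsv=cv2.cvtColor(c['image'],cv2.COLOR_RGB2HSV)
def rp(u,v,off):
    d=c['R'].T@np.array([(u-c['cx'])/c['fx'],(v-c['cy'])/c['fy'],1]); o=-c['R'].T@c['t']
    return o+d*(((g+off*n)-o)@n)/(d@n)
for uv in((319.5,170),(319.5,281)): print('hole rel in tool x,y,z mm',((rp(*uv,-.022)-g)@M*1000).round(1))
b=cv2.inRange(hsv,(105,120,40),(128,255,255)); b[:190]=0;b[285:]=0;b[:,:270]=0;b[:,370:]=0
k=max(cv2.findContours(b,0,1)[0],key=cv2.contourArea)[:,0]
for u in(k[:,0].min(),k[:,0].max()): print('face',((rp(u,237,.0)-g)@M*1000).round(1))
Q=((P-g)@M*1000); s=(b==0)&(Q[...,2]>15)&(Q[...,2]<30)&(abs(Q[...,0])<30)&(abs(Q[...,1])<42); print('plate z',np.median(Q[s][:,2]),'ring top',np.percentile(Q[b>0][:,2],3))
delta(tcp(g,Rt,.001),Rt,6)
```

```text
hole rel in tool x,y,z mm [48.  1. 22.]
hole rel in tool x,y,z mm [-47.6   0.9  22. ]
face [ -1.9 -26.   -0. ]
face [-2.  26.2 -0. ]
plate z 22.597506549501837 ring top -22.40264147120048
t 1.5667 rows 6 total rv [-0.0028 -0.001  -0.0019] cm [  4.405   2.428 -10.814] | per row [-0.0005 -0.0002 -0.0003] [ 0.734  0.405 -1.802]
```

Request:
send_rows(increments=[0,0,0,0.73,0.41,-1.8,1,0,0,0,0.73,0.41,-1.8,1,0,0,0,0.73,0.41,-1.8,1,0,0,0,0.73,0.41,-1.8,1,0,0,0,0.73,0.41,-1.8,1,0,0,0,0.73,0.41,-1.75,1,0,0,0,0,0,0,1,0,0,0,0,0,0,1])

```text
time: 2.23
position: [0.5651, 0.2693, 0.0762]
tool_rot: [0.487, 0.846, 0.188, 0.107]
ft_force: [0.1, 0.5, 0.8]
grip_width: 0.0868
grip_force: 0.0
```

Request:
send_rows(increments=[0,0,0,0,0,0,0.3,0,0,0,0,0,0,0.3,0,0,0,0,0,0,0.3,0,0,0,0,0,0,0.3,0,0,0,0,0,0,0.3,0,0,0,0,0,0,0.3,0,0,0,0,0,0,0.3,0,0,0,0,0,0,0.3], newtons=40)

```text
time: 2.9
position: [0.5663, 0.2677, 0.077]
tool_rot: [0.488, 0.845, 0.189, 0.108]
ft_force: [-1.9, -1.0, 2.9]
grip_width: 0.048
grip_force: 40.0
```

Request:
send_rows(increments=[0,0,0,0,0,0.6,0.3,0,0,0,0,0,1.2,0.3,0,0,0,0,0,2,0.3,0,0,0,0,0,2.5,0.3,0,0,0,0,0,2.5,0.3,0,0,0,0,0,0,0.3,0,0,0,0,0,0,0.3])

```text
time: 3.48
position: [0.5667, 0.2679, 0.1656]
tool_rot: [0.488, 0.845, 0.189, 0.108]
ft_force: [-0.1, 0.3, -4.2]
grip_width: 0.0478
grip_force: 40.0
```

Run:
```python
from h import *
Rt=tool(1.3,0); p=tcp([.5078,-.0595,.14],Rt); print(p); delta(p,Rt,16); print(robot.get_obs()['ft_force'])
```

```text
[ 0.5078 -0.0595  0.129 ]
t 3.4833 rows 16 total rv [-0.1218  0.4273 -0.4933] cm [ -5.885 -32.744  -3.658] | per row [-0.0076  0.0267 -0.0308] [-0.368 -2.047 -0.229]
[-0.0679556   0.28823781 -4.15739146]
```

Request:
send_rows(increments=[-0.0076,0.0267,-0.0308,-0.37,-2.05,-0.2,0.3,-0.0076,0.0267,-0.0308,-0.37,-2.05,-0.2,0.3,-0.0076,0.0267,-0.0308,-0.37,-2.05,-0.2,0.3,-0.0076,0.0267,-0.0308,-0.37,-2.05,-0.2,0.3,-0.0076,0.0267,-0.0308,-0.37,-2.05,-0.2,0.3,-0.0076,0.0267,-0.0308,-0.37,-2.05,-0.2,0.3,-0.0076,0.0267,-0.0308,-0.37,-2.05,-0.2,0.3,-0.0076,0.0267,-0.0308,-0.37,-2.05,-0.2,0.3,-0.0076,0.0267,-0.0308,-0.37,-2.05,-0.2,0.3,-0.0076,0.0267,-0.0308,-0.37,-2.05,-0.2,0.3,-0.0076,0.0267,-0.0308,-0.37,-2.05,-0.2,0.3,-0.0076,0.0267,-0.0308,-0.37,-2.05,-0.2,0.3,-0.0076,0.0267,-0.0308,-0.37,-2.05,-0.2,0.3,-0.0076,0.0267,-0.0308,-0.37,-2.05,-0.2,0.3,-0.0076,0.0267,-0.0308,-0.37,-2.05,-0.2,0.3,-0.0076,0.0267,-0.0308,-0.37,-2.05,-0.2,0.3,0,0,0,0,0,0,0.3,0,0,0,0,0,0,0.3,0,0,0,0,0,0,0.3])

```text
time: 5.07
position: [0.5061, -0.0593, 0.1315]
tool_rot: [0.699, 0.715, -0.001, -0.002]
ft_force: [-0.6, 0.4, -3.4]
grip_width: 0.0478
grip_force: 40.0
```

Run:
```python
from h import *
Rt=tool(1.3,0); delta(tcp([.5078,-.0595,.14],Rt),Rt,1)
c=cam('wrist'); save(c,'w2.png'); np.savez('w2.npz',**c); print(robot.get_obs()['tool_rot'])
for X in([.506,-.011,.04],[.508,-.107,.04]): print(proj(c,X))
```

```text
t 5.0667 rows 1 total rv [-0.0025 -0.0041  0.0002] cm [ 0.168 -0.024 -0.246] | per row [-0.0025 -0.0041  0.0002] [ 0.168 -0.024 -0.246]
[ 6.98885138e-01  7.15230888e-01 -4.88561290e-04 -2.02560064e-03]
(np.float64(319.4586441461746), np.float64(173.51914686861423))
(np.float64(319.294176085043), np.float64(300.8310618322101))
```

View pics/w2.png

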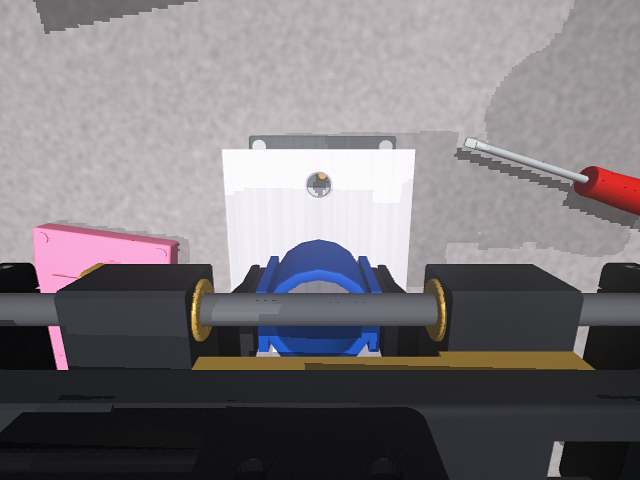

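The pin shows through the plate's far hole at about (320,178), with the hole at (319,185). The plate edges are at u=222 and 415, and the jig's screws at (259,146) and (386,145). I'll compare these in the wrist and top views.

Run:
```python
from h import *
c=dict(np.load('w2.npz')); o=robot.get_obs(); zr=o['position'][2]+.0115; zt=zr-.022
print('plate top z exp',zt)
P=cloud(c); print('plate z meas',np.median(P[195:230,250:390,2].reshape(-1)), 'row spread',[np.median(P[r,240:400,2]).round(4) for r in(155,200,230)],'lr',np.median(P[155:230,240:260,2]),np.median(P[155:230,380:400,2]))
print('hole',ray(c,319,184.5,zt)); print('pinblob',ray(c,321,177,.042))
print('screws',ray(c,259,146,.018),ray(c,386,145,.018)); print('plate corners',ray(c,222,150,zt),ray(c,415,150,zt))
a=c['image'][125:245,215:425]
t=cam('top'); save(t,'t2.png'); np.savez('t2.npz',**t)
b=t['image'][215:300,305:405]
A=cv2.resize(a,None,fx=3,fy=3,interpolation=2);B=cv2.resize(b,(int(100*360/85),360),interpolation=2) ; B=cv2.resize(b,(160,136)) if 0 else B
im=np.concatenate([cv2.resize(A,(375,int(360*375/630))),np.zeros((360-int(360*375/630),375,3),np.uint8)],0)
cv2.imwrite('pics/c2.png',cv2.cvtColor(np.concatenate([im,B],1),4))
# original jig screws from initial top view
for n in ('top','scene'):
  d=dict(np.load(n+'0.npz'))
  if n=='top':
    g=cv2.cvtColor(d['image'],7)[225:295,312:398]; _,th=cv2.threshold(g,120,255,0)
    _,_,st,ce=cv2.connectedComponentsWithStats(th)
    for s,q in zip(st[1:],ce[1:]):
      if 8<s[4]<60: print(n,'screw',q+[312,225],ray(d,q[0]+312,q[1]+225,.018),s[4])
```

```text
plate top z exp 0.12129365407364476
plate z meas 0.1179720736723247 row spread [np.float64(0.118), np.float64(0.118), np.float64(0.118)] lr 0.11817737738682474 0.11783451695085734
hole [ 0.50579287 -0.00968989  0.12129365]
pinblob [ 0.50711452 -0.01319516  0.042     ]
screws [0.46066114 0.00650284 0.018     ] [0.55490761 0.00923271 0.018     ]
plate corners [0.46110204 0.00505434 0.12129365] [0.54925624 0.00693858 0.12129365]
top screw [315.6 226.7] [0.58317176 0.02833406 0.018     ] 10
top screw [343. 226.] [ 0.58318147 -0.0360003   0.018     ] 9
top screw [346.70833333 228.58333333] [ 0.57687299 -0.04452511  0.018     ] 24
top screw [338.5        230.66666667] [ 0.57246179 -0.02511292  0.018     ] 12
top screw [381.38461538 236.61538462] [ 0.55587648 -0.12536549  0.018     ] 13
top screw [324.         239.42857143] [0.55275112 0.00944641 0.018     ] 14
top screw [383.46153846 276.84615385] [ 0.46170123 -0.12686692  0.018     ] 13
top screw [326.06666667 279.6       ] [0.45894354 0.00716809 0.018     ] 15
```

View pics/c2.png

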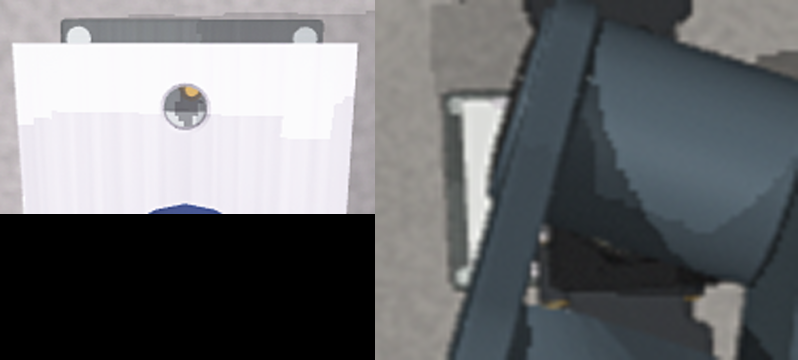

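Request:
send_rows(increments=[-0.0025,-0.004,0,0.25,-0.15,-1,0.3,0,0,0,0,0,-1.5,0.3,0,0,0,0,0,-1.5,0.3,0,0,0,0,0,-1.2,0.3,0,0,0,0,0,0,0.3,0,0,0,0,0,0,0.3])

```text
time: 5.67
position: [0.5092, -0.0607, 0.0804]
tool_rot: [0.699, 0.715, -0.0, 0.001]
ft_force: [-0.1, -0.1, -3.1]
grip_width: 0.0476
grip_force: 40.0
```

Run:
```python
from h import *
c=cam('wrist'); np.savez('w3.npz',**c)
o=robot.get_obs(); zr=o['position'][2]+.0115; print(o['time'],o['position'],o['tool_rot'].round(4),'underside',zr-.03,proj(c,[.5083,-.0113,.04]))
P=cloud(c); print('plate z',np.median(P[195:230,250:390,2]))
a=c['image'][130:240,210:430]; cv2.imwrite('pics/c3.png',cv2.cvtColor(cv2.resize(a,None,fx=3.5,fy=3.5,interpolation=2),4))
```

```text
5.7167 [ 0.50984788 -0.0610416   0.0810673 ] [6.987e-01 7.154e-01 3.000e-04 1.700e-03] underside 0.06256729972752162 (np.float64(317.8125295883066), np.float64(178.59133063917807))
plate z 0.06682126241182978
```

View pics/c3.png

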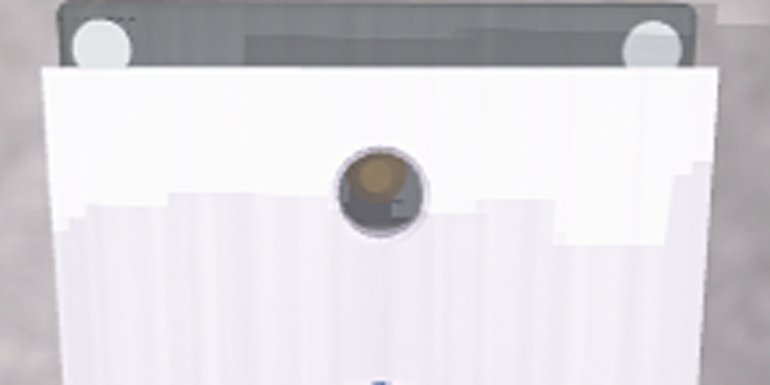

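The pin tip now shows inside the far hole: tip at crop (378,178), hole at (381,192), so laterally aligned. Now the numbers.

Run:
```python
from h import *
c=dict(np.load('w3.npz'))
f=lambda u,v:(u/3.5+210-.35,v/3.5+130-.35)
for zt in(.067,.07): print('hole',ray(c,*f(381,192),zt),'corners',ray(c,*f(42,67),zt),ray(c,*f(718,67),zt))
print('pin',ray(c,*f(378,178),.043)); a,b=ray(c,*f(102,45),.018),ray(c,*f(653,48),.018)
print('screws',a,b,'mid',(a+b)/2,'ang',np.degrees(np.arctan2(*(b-a)[1::-1])))
```

```text
hole [ 0.50863295 -0.01147696  0.067     ] corners [0.46325942 0.00404522 0.067     ] [0.55302543 0.00606925 0.067     ]
hole [ 0.50861918 -0.01113642  0.07      ] corners [0.46406116 0.00410678 0.07      ] [0.55221378 0.00609443 0.07      ]
pin [ 0.50822787 -0.01204497  0.043     ]
screws [0.46059105 0.00692976 0.018     ] [0.55485966 0.00856085 0.018     ] mid [0.50772535 0.00774531 0.018     ] ang 0.9912711307824953
```

Request:
send_rows(increments=[0,0,0,-0.04,-0.06,-0.6,0.3,0,0,0,0,0,-0.6,0.3,0,0,0,0,0,-0.6,0.3,0,0,0,0,0,-0.6,0.3,0,0,0,0,0,-0.6,0.3,0,0,0,0,0,0,0.3,0,0,0,0,0,0,0.3])

```text
time: 6.3
position: [0.5083, -0.0615, 0.05]
tool_rot: [0.699, 0.715, -0.0, 0.0]
ft_force: [-1.4, 3.8, -5.1]
grip_width: 0.0475
grip_force: 40.0
```

Request:
send_rows(increments=[0,0,0,0,0,-0.3,0.3,0,0,0,0,0,-0.2,0.3,0,0,0,0,0,0,0.3,0,0,0,0,0,0,0.3])

```text
time: 6.63
position: [0.5085, -0.0615, 0.0455]
tool_rot: [0.699, 0.715, -0.0, 0.001]
ft_force: [-0.4, 4.4, -4.8]
grip_width: 0.0476
grip_force: 40.0
```

Sliding on the pins with little force. I'll go down the last few mm in small steps.

Request:
send_rows(increments=[0,0,0,0,0.03,-0.15,0.3,0,0,0,0,0,-0.1,0.3,0,0,0,0,0,0,0.3,0,0,0,0,0,0,0.3])

```text
time: 6.97
position: [0.5086, -0.0614, 0.0432]
tool_rot: [0.699, 0.715, -0.0, 0.001]
ft_force: [-1.3, 4.8, -2.3]
grip_width: 0.0479
grip_force: 40.0
```

Request:
send_rows(increments=[0,0,0,0,0,-0.1,0.3,0,0,0,0,0,0,0.3,0,0,0,0,0,0,0.3])

```text
time: 7.22
position: [0.5086, -0.0614, 0.0422]
tool_rot: [0.699, 0.715, -0.0, 0.001]
ft_force: [-1.4, 4.1, -2.9]
grip_width: 0.0478
grip_force: 40.0
```

Request:
send_rows(increments=[0,0,0,0,0,-0.1,0.3,0,0,0,0,0,0,0.3,0,0,0,0,0,0,0.3])

```text
time: 7.47
position: [0.5086, -0.0614, 0.0412]
tool_rot: [0.699, 0.715, -0.0, 0.001]
ft_force: [-1.6, 4.2, -1.9]
grip_width: 0.0474
grip_force: 40.0
```

Request:
send_rows(increments=[0,0,0,0,0,-0.1,0.3,0,0,0,0,0,0,0.3,0,0,0,0,0,0,0.3])

```text
time: 7.72
position: [0.5086, -0.0615, 0.0409]
tool_rot: [0.699, 0.715, -0.0, 0.001]
ft_force: [-3.6, 4.6, 3.8]
grip_width: 0.0478
grip_force: 40.0
```

Request:
send_rows(increments=[0,0,0,0,0,-0.08,0.3,0,0,0,0,0,0,0.3,0,0,0,0,0,0,0.3])

```text
time: 7.97
position: [0.5086, -0.0615, 0.0409]
tool_rot: [0.699, 0.715, 0.0, 0.001]
ft_force: [-4.0, 4.9, 11.6]
grip_width: 0.0478
grip_force: 40.0
```

Request:
send_rows(increments=[0,0,0,0,0,0,0.7,0,0,0,0,0,0,1,0,0,0,0,0,0,1,0,0,0,0,0,0,1,0,0,0,0,0,0,1,0,0,0,0,0,0,1])

```text
time: 8.47
position: [0.5099, -0.0623, 0.0395]
tool_rot: [0.699, 0.715, 0.0, 0.002]
ft_force: [-0.0, 0.8, -0.5]
grip_width: 0.0797
grip_force: 0.0
```

Request:
send_rows(increments=[0,0,0,0,0,0.5,1,0,0,0,0,0,1.5,1,0,0,0,0,0,3,1,0,0,0,0,0,3,1,0,0,0,0,0,3,1,0,0,0,0,0,3,1,0,0,0,0,0,0,1,0,0,0,0,0,0,1])

```text
time: 9.13
position: [0.5106, -0.0623, 0.1816]
tool_rot: [0.699, 0.715, 0.001, 0.004]
ft_force: [0.5, -0.3, 0.2]
grip_width: 0.0872
grip_force: 0.0
```

Run:
```python
from h import *
c=cam('wrist'); save(c,'w4.png'); np.savez('w4.npz',**c)
P=cloud(c); hsv=cv2.cvtColor(c['image'],cv2.COLOR_RGB2HSV)
print(robot.get_obs()['position'],proj(c,[.508,-.06,.028]))
al=cv2.inRange(hsv,(0,0,170),(180,40,255))>0
A=P[al&(np.hypot(P[...,0]-.508,P[...,1]+.06)<.08)&(abs(P[...,2]-.028)<.01)]
m=A.mean(0); w=np.linalg.svd(A-m,full_matrices=False)[2][2]; print(len(A),m,'z',np.percentile(A[:,2],[5,50,95]),'normal',w, 'rect',cv2.minAreaRect((A[:,:2]*1000).astype(np.float32)))
```

```text
[ 0.50938138 -0.06193547  0.18011197] (np.float64(313.67210375600126), np.float64(218.51533517820477))
10900 [ 0.50879508 -0.05433759  0.02738576] z [0.02622803 0.02743575 0.02861866] normal [-2.81694213e-03  6.38373195e-04  9.99995829e-01] rect ((508.3406066894531, -59.00873565673828), (97.96713256835938, 134.6091766357422), 1.3434518575668335)
```

View pics/w4.png

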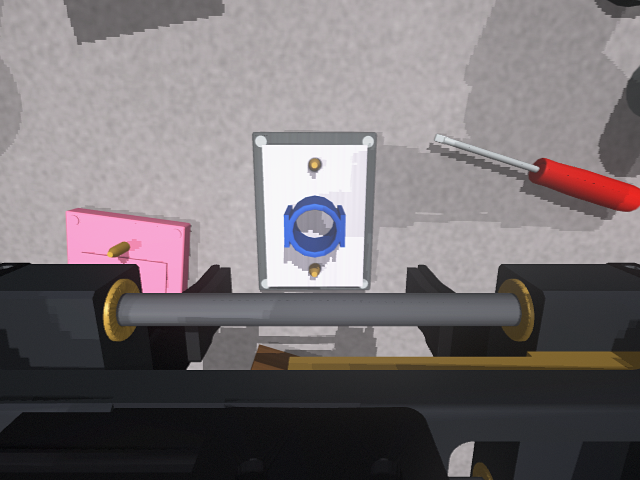

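Both brass pins stand up through the plate's holes at (314,164) and (314,270). The plate's top face is at z=0.0274 (0.028 expected) and level, so the plate is seated. Next, above the silver plug.

Run:
```python
from h import *
c=dict(np.load('w4.npz')); print('pins',ray(c,314.5,163,.041),ray(c,314.5,269.5,.041))
Rt=tool(-17.4,0); delta(tcp([.5595,-.277,.18],Rt),Rt,9)
```

```text
pins [ 0.50784587 -0.01027877  0.041     ] [ 0.50960269 -0.10382196  0.041     ]
t 9.1833 rows 9 total rv [ 0.0032  0.0035 -0.3263] cm [  5.012 -21.506  -1.111] | per row [ 0.0004  0.0004 -0.0363] [ 0.557 -2.39  -0.123]
```

Request:
send_rows(increments=[0,0,-0.036,0.56,-2.39,-0.12,1,0,0,-0.036,0.56,-2.39,-0.12,1,0,0,-0.036,0.56,-2.39,-0.12,1,0,0,-0.036,0.56,-2.39,-0.12,1,0,0,-0.036,0.56,-2.39,-0.12,1,0,0,-0.036,0.56,-2.39,-0.12,1,0,0,-0.036,0.56,-2.39,-0.12,1,0,0,-0.036,0.56,-2.39,-0.12,0.6,0,0,-0.036,0.56,-2.39,-0.12,0.6,0,0,0,0,0,0,0.55,0,0,0,0,0,0,0.55,0,0,0,0,0,0,0.55])

```text
time: 10.18
position: [0.5584, -0.2758, 0.1669]
tool_rot: [0.805, 0.593, -0.001, -0.001]
ft_force: [0.4, 0.1, -1.1]
grip_width: 0.0611
grip_force: 0.0
```

Run:
```python
from h import *
c=cam('wrist'); save(c,'w5.png'); np.savez('w5.npz',**c)
o=robot.get_obs(); print(o['position'],o['tool_rot'].round(4),o['grip_width'],proj(c,[.5595,-.277,.092]),proj(c,[.5595,-.277,.0475]))
P=cloud(c); z=P[...,2]; near=np.hypot(P[...,0]-.5595,P[...,1]+.277)
Q=P[(near<.02)&(z>.085)&(z<.1)]; print('stem top',len(Q),Q.mean(0))
Q=P[(near<.035)&(abs(z-.047)<.006)]; print('flat',len(Q),Q.mean(0),cv2.minEnclosingCircle((Q[:,:2]*1000).astype(np.float32)))
```

```text
[ 0.55860027 -0.27542002  0.16730242] [ 8.051e-01  5.932e-01 -5.000e-04 -3.000e-04] 0.05733510153286582 (np.float64(319.66683425168566), np.float64(248.11735082282243)) (np.float64(319.5232381586999), np.float64(232.16420005219712))
stem top 422 [ 0.55996206 -0.27714385  0.09066708]
flat 2025 [ 0.56056439 -0.27490333  0.0460683 ] ((559.5924072265625, -277.9674987792969), 24.10357666015625)
```

View pics/w5.png

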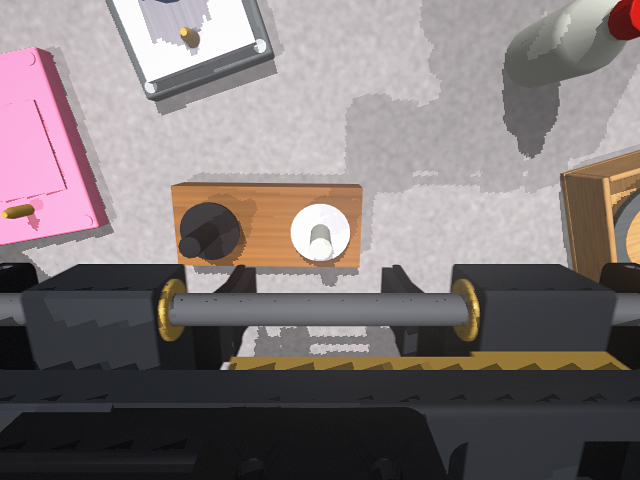

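The silver plug (white stem, flat at (320,232)) is centred between the jaws and the black plug at (208,232) is clear. Descending.

Request:
send_rows(increments=[0,0,0,0.12,-0.19,-1.5,0.55,0,0,0,0,0,-2.5,0.55,0,0,0,0,0,-2.5,0.55,0,0,0,0,0,-2,0.55,0,0,0,0,0,-1.4,0.55,0,0,0,0,0,-0.6,0.55,0,0,0,0,0,0,0.55,0,0,0,0,0,0,0.55])

```text
time: 10.9
position: [0.5611, -0.2782, 0.064]
tool_rot: [0.805, 0.593, -0.0, 0.002]
ft_force: [-1.4, -0.2, -0.2]
grip_width: 0.0477
grip_force: 0.0
```

Request:
send_rows(increments=[0,0,0,0,0,0,0.05,0,0,0,0,0,0,0.05,0,0,0,0,0,0,0.05,0,0,0,0,0,0,0.05,0,0,0,0,0,0,0.05,0,0,0,0,0,0,0.05,0,0,0,0,0,0,0.05,0,0,0,0,0,0,0.05], newtons=15)

```text
time: 11.57
position: [0.56, -0.2785, 0.0637]
tool_rot: [0.805, 0.593, -0.001, 0.001]
ft_force: [-2.8, 0.0, 3.2]
grip_width: 0.0158
grip_force: 15.0
```

Request:
send_rows(increments=[0,0,0,0,0,0.5,0.05,0,0,0,0,0,1.5,0.05,0,0,0,0,0,3,0.05,0,0,0,0,0,3,0.05,0,0,0,0,0,2,0.05,0,0,0,-0.51,2.18,0,0.05,0,0,0,-0.51,2.18,0,0.05,0,0,0,-0.51,2.18,0,0.05,0,0,0,-0.51,2.18,0,0.05,0,0,0,-0.51,2.18,0,0.05,0,0,0,-0.51,2.18,0,0.05,0,0,0,-0.51,2.18,0,0.05,0,0,0,-0.51,2.18,0,0.05,0,0,0,-0.51,2.18,0,0.05,0,0,0,-0.51,2.18,0,0.05,0,0,0,0,0,-2,0.05,0,0,0,0,0,-2,0.05,0,0,0,0,0,0,0.05,0,0,0,0,0,0,0.05])

```text
time: 13.15
position: [0.51, -0.0607, 0.1234]
tool_rot: [0.805, 0.593, -0.0, 0.001]
ft_force: [1.0, -0.2, 0.2]
grip_width: 0.0154
grip_force: 14.9
```

Run:
```python
from h import *
c=cam('wrist'); np.savez('w6.npz',**c); s=cam('scene'); 
o=robot.get_obs(); print(o['position'],o['tool_rot'].round(4),o['grip_width'],o['ft_force'])
a=c['image'][120:380,180:460]; u,v=map(int,proj(s,[.508,-.06,.1])); b=s['image'][v-65:v+65,u-70:u+70]
cv2.imwrite('pics/c6.png',cv2.cvtColor(np.hstack([cv2.resize(a,(400,372)),cv2.resize(b,(400,372),interpolation=2)]),4)); print(u,v)
```

```text
[ 0.51100031 -0.06139489  0.12454877] [8.054e-01 5.927e-01 6.000e-04 2.500e-03] 0.015490403098214726 [ 0.08973132 -0.11910469 -0.08325208]
290 241
```

View pics/c6.png

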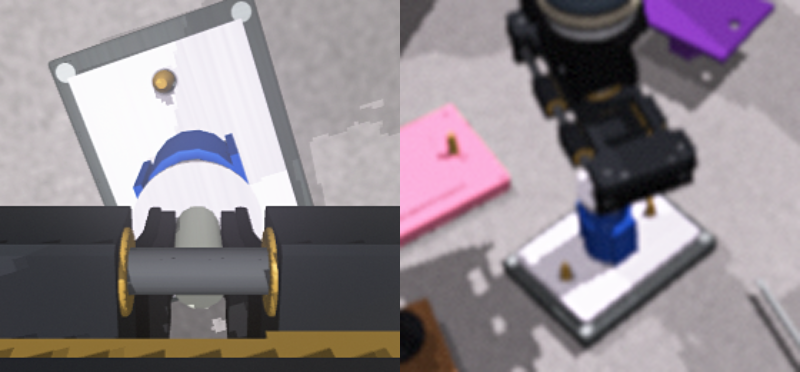

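The plug hangs upright over the blue ring, well lined up. Lowering it onto the ring.

Request:
send_rows(increments=[0,0,0,-0.1,0.08,-0.5,0.05,0,0,0,0,0,-0.5,0.05,0,0,0,0,0,-0.4,0.05,0,0,0,0,0,0,0.05,0,0,0,0,0,0,0.05])

```text
time: 13.67
position: [0.5088, -0.0602, 0.1095]
tool_rot: [0.805, 0.593, -0.0, 0.001]
ft_force: [-0.2, -1.0, -1.1]
grip_width: 0.0153
grip_force: 14.9
```

Request:
send_rows(increments=[0,0,0,0,0,-0.15,0.05,0,0,0,0,0,-0.1,0.05,0,0,0,0,0,0,0.05,0,0,0,0,0,0,0.05])

```text
time: 14.0
position: [0.509, -0.0601, 0.1072]
tool_rot: [0.805, 0.593, -0.0, 0.002]
ft_force: [-0.4, -0.3, 0.2]
grip_width: 0.0155
grip_force: 14.9
```

Request:
send_rows(increments=[0,0,0,0,0,-0.1,0.05,0,0,0,0,0,0,0.05,0,0,0,0,0,0,0.05])

```text
time: 14.25
position: [0.5091, -0.0602, 0.1063]
tool_rot: [0.805, 0.593, 0.0, 0.002]
ft_force: [0.3, 0.7, -1.2]
grip_width: 0.0158
grip_force: 14.9
```

Request:
send_rows(increments=[0,0,0,0,0,-0.1,0.05,0,0,0,0,0,0,0.05,0,0,0,0,0,0,0.05])

```text
time: 14.5
position: [0.509, -0.0603, 0.1058]
tool_rot: [0.805, 0.593, -0.0, 0.002]
ft_force: [-0.8, -1.0, 4.2]
grip_width: 0.0159
grip_force: 15.0
```

Contact came at the predicted height. Releasing and backing off upward.

Request:
send_rows(increments=[0,0,0,0,0,0,0.25,0,0,0,0,0,0,0.4,0,0,0,0,0,0,0.5,0,0,0,0,0,0,0.5,0,0,0,0,0,0,0.5,0,0,0,0,0,0,0.5,0,0,0,0,0,0.5,0.5,0,0,0,0,0,1.5,0.5,0,0,0,0,0,3,0.5,0,0,0,0,0,3,0.5,0,0,0,0,0,3,0.5,0,0,0,0,0,0,0.5,0,0,0,0,0,0,0.5])

```text
time: 15.58
position: [0.5101, -0.0605, 0.2173]
tool_rot: [0.805, 0.593, 0.001, 0.004]
ft_force: [0.2, 0.9, -1.1]
grip_width: 0.0435
grip_force: 0.0
```

Run:
```python
from h import *
c=cam('wrist'); s=cam('scene'); o=robot.get_obs(); print(o['time'],o['position'],o['grip_width'])
for k,n in((c,'wrist'),(s,'scene')):
    P=cloud(k); z=P[...,2]; nr=np.hypot(P[...,0]-.5087,P[...,1]+.059)
    for l,h,r in((.115,.14,.025),(.084,.095,.03),(.024,.032,.06)):
        Q=P[(nr<r)&(z>l)&(z<h)]; print(n,l,len(Q),Q.mean(0).round(4) if len(Q) else '', np.percentile(Q[:,2],[50,97]).round(4) if len(Q) else '')
a=c['image'][110:330,180:460]; u,v=map(int,proj(s,[.508,-.06,.08])); b=s['image'][v-55:v+55,u-70:u+70]
cv2.imwrite('pics/c7.png',cv2.cvtColor(np.hstack([cv2.resize(a,(400,314)),cv2.resize(b,(400,314),interpolation=2)]),4))
```

```text
15.6833 [ 0.50821802 -0.05986103  0.21480888] 0.0436892034264724
wrist 0.115 505 [ 0.5084 -0.0613  0.1302] [0.1324 0.1339]
wrist 0.084 1859 [ 0.5104 -0.057   0.0882] [0.0882 0.0902]
wrist 0.024 6453 [ 0.5109 -0.0506  0.0274] [0.0274 0.0288]
scene 0.115 61 [ 0.5106 -0.0644  0.1279] [0.1305 0.1347]
scene 0.084 218 [ 0.5131 -0.0625  0.0879] [0.0878 0.0924]
scene 0.024 854 [ 0.5186 -0.066   0.0273] [0.0273 0.0306]
```

View pics/c7.png

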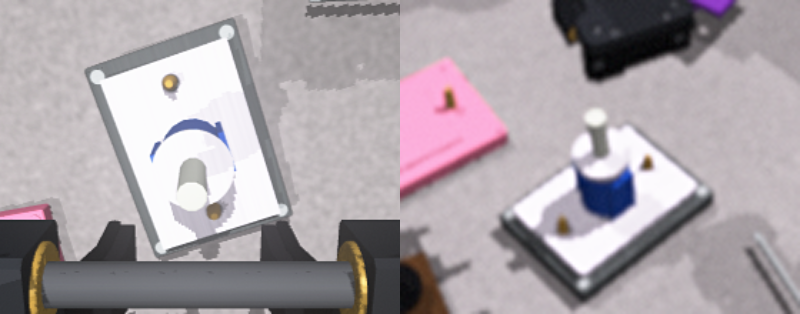

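The plug stands upright in the ring: flat at z=0.088 (0.089 expected), stem top about 0.133 (0.134 expected). The plate is still flush and the gripper is clear.

```bash
python3 -c "
from rig import robot
print(robot.hand_in())"
```

```text
the job is handed in; nothing more can be done
None
```

The job is handed in at about 16 s with no verdict returned: the nest plate measured flush and level over both pins, the silver plug stands upright in the blue ring, and both are released. I viewed 11 pictures, one over the limit of 10.

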